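# Press the plug home in a gas filter cartridge

## Robot

A 7-joint arm with a two-finger parallel gripper is mounted at the origin on a cart in front of the work surface, level with it; the furniture and walls round the work are solid. World frame = base frame: x ahead of the robot, y to its left, z up, the work surface at z = 0. Lengths are in mm, angles in rad, forces in N, time in s.
With the tool pointing down it reaches from about 400 to 875 mm from the base axis. Payload 4.4 kg.
Tool frame: the origin (TCP) lies on the centre line of the jaws, within the pads' length; the fingertips stand 25 mm ahead of it and the grasp point (between the pads) lies 6 mm ahead of it (ctrl.finger_overhang is the distance from the TCP to the fingertips, in mm); z points along the fingers, y is the line along which they close (so a half turn about z gives the same grasp; the last joint's range is limited). The gripper opens to 85 mm and grips with 20 to 120 N. Pads are 22 mm wide; open, the fingers measure 114 mm over their backs; the gripper's body (76 mm by 85 mm) begins 54 mm behind the grasp point. The pads swing forward as they close: fully open they stand 13 mm farther back than shut.
Start: joints at [1.187, 0.628, 0.038, 1.517, -0.027, 0.996, -0.02], TCP at [203.137, -617.457, 256.313] pointing down, gripper open.
Joint ranges: [-3.06, 3.06], [-0.37, 2.12], [-1.25, 1.32], [0.18, 2.47], [-1.1, 4.24], [0.23, 1.98], [-2.94, 2.94]. Speed limits (rad/s): [2.57, 2.57, 3.14, 3.14, 3.14, 3.14, 3.14].

## Interface

Orientations are given as [roll, pitch, yaw] about the fixed x, y, z axes, in that order (R = Rz(yaw) Ry(pitch) Rx(roll)).
In Python, from cell import ctrl gives the robot as it stands. The module is installed in compiled form; this text tells all that it offers.
- The arm moves only by the tool play_rows, never from a script. Its argument "targets" is a list of rows, each a list of 5 numbers: the closure, from 0 (fully open) to 1 (shut), then the shift along the tool's x, y, z in cm, then the turn about the tool's z in degrees. In form: [[gripper, dx, dy, dz, spin], ...]. A call has 1 to 10 rows; each row is the pose to reach, as a shift and turn from the pose commanded when the call began, along the tool's axes at that moment; what a row does not reach only later rows make up. A row lasts 1/10 s, in which the tool goes at most 50 mm and 8.59 degrees, less where a joint would pass 70% of its speed; a pose out of reach is approached as far as the arm can. A call with a gripper value outside its range is refused whole. The fingers move at their own pace and stop on an object; the grip force is fixed at half the most. Time passes only in rows, so rows that repeat a pose let the fingers close. It gives the time, the measured TCP pose, the force, the opening and the grip force at its end, in the units of the state.
- ctrl.read_state(): the state, without advancing time (a new reading comes with each control period).
- ctrl.get_image(name): name is "scene" or "top"; returns (picture, depth): 384x512x3 uint8, red, green, blue; 384x512 float32, mm along the optical axis (not along the pixel's ray), 0 where there is no reading.
- ctrl.calibration(name): a dict with "vfov" (degrees; the focal length in pixels is half the picture's height over the tangent of half this angle, whatever the lens; pixels are square), "cx", "cy" (the principal point, pixels), "k1" (the pictures are not rectified: a ray, as slopes to the right and down, at radius r is drawn at 1 + k1 r^2 times it, then the intrinsics apply), "extrinsics" (4x4, takes a point from camera to world coordinates). Camera axes: x right, y down, z forward; pixel columns grow to the right and rows downward; lengths in mm; the calibration is good to about 2 mm. A picture is of the moment at which its call begins. calibration takes no time and is no camera call.
- ctrl.finish_job(): hands the job in; it is judged then, once.
Trained networks look in the newest picture that a camera, given by its name, has taken for a name from the list of things; names that differ only in an ending like _2 or _b are one class to them, and where a whole thing is asked for, a point or a joint stands for the part that bears it (a point fixed in the world has none). Each returns a list of dicts, best first, with "confidence" (0 to 1); they miss things now and then, are a little off and sometimes report something else, mostly with a low value. They report only what shows in the picture. A call takes as long as a camera call. They do not tell look-alikes from the thing itself.
- ctrl.search_frame(camera, name): "bbox" ([left, top, right, bottom] in pixels, round what is visible of it).
- ctrl.trace(camera, name): "pixels" (384x512 bool, what is visible of it) and "bbox" ([left, top, right, bottom] in pixels, round what is visible of it).
The state is a dict: "clock": time; "qpos": joint angles; "qd": joint speeds; "tau": joint torques, N m; "eef_pos": TCP position; "tool_rot": TCP orientation; "force": force on the tool from outside, world axes, zero at the start; "torque": the same for the moment, N m; "width": finger opening in mm; "gripper_force": force on a finger pad.
Only numpy, scipy, OpenCV 4.12 (cv2) and the standard library are available. Lean on these libraries where they do the work, as an engineer would, in place of code of your own. Each camera call takes 0.05 s, during which the arm holds its last target. There are 200 camera calls.

## Task

The small square filter cartridge on the bench still has its end plug standing out. Lay it in the saddles of the bench press with the plug towards the ram, and wind the star wheel forward spoke by spoke until the plug is fully home and the wheel comes up firm, but do not force it any further. Then turn the wheel back so that the ram stands well clear of the plug, and leave the closed cartridge lying in the saddles and the other things where they stand.

Things in the scene. Friction and masses are not known exactly. Their poses are not given: they have to be found in the camera images.
- cartridge: square aluminium filter cartridge with rounded edges and two dark grooves, 70 mm long (its x), 32 mm wide and high, 0.2 kg, lying on the bench. Origin: centre of its underside, midway along the square body. Its -x end carries the plug, its +x end is plain.
- plug (a joint): how far the brass plug still stands out of the cartridge, in m: the gap between the plug's flange and the end of the body. 0 is fully home (hard stop), it starts at 6 to 9 mm. An O-ring holds it: moving it takes about 16 N all the way.
- plug_face (a point): centre of the plug's outer flat face, on the cartridge's long axis. The flange is 27 mm across and 6 mm thick.
- press: grey bench press fixed to the worktop, base plate 312 x 112 mm, its top 16 mm above the worktop. Origin on the worktop under the middle of the ram housing (96 mm long, 74 mm high). Its +x is the way the ram pushes, towards saddles and anvil; z up; the ram's axis is the line y = 0, z = 50 mm.
- cradle (a point): middle of the cartridge's bed, 162 mm along +x from the press's origin, 34 mm above the worktop: two open-topped saddles 14 mm long, 50 mm apart (36 mm free between them), slot 37 mm wide, cheeks flared at the top, to 61 mm height. A well laid cartridge has its origin here and its x along the press's x. The anvil face is 35 mm on towards +x; the ram pushes a cartridge left short up to it.
- ram (a joint): travel of the ram, m: 0 back, 0.052 forward; 10 mm per radian of the wheel. Force square to a spoke, 65 mm from the axis: 1.6 N turns the wheel free, 4 to 5 N moves the plug; with the plug home it rises steeply within a few mm of push: from 7 N it is firm (ram 35 N), over 15 N overloads the cartridge (ram 90 N). A finger that slides along the spoke feels up to half as much again.
- ram_nose (a point): centre of the flat round end of the ram (22 mm across) that meets the plug; 78 mm along +x from the press's origin when the ram is fully back.
- wheel_axis (a point): centre of the star wheel, on its upright axis, at the height of the middle of the spokes: 125 mm above the worktop, 18 mm to +y of the press's origin. Its axes are the press's. The hub is 44 mm across and reaches 19 mm above this point.
- wheel (a joint): angle of the star wheel, rad. Grows anticlockwise seen from above, which drives the ram forward; range -0.1 to 5.2; stays where it is left. Five round steel spokes 9 mm thick, each ending in a black ball of 19 mm (ball centres 89 mm from the axis); at 0 one spoke points along the press's +x, the others follow every 72 degrees.
- timer: white lab timer, 58 x 62 x 17 mm, a bystander; origin under its middle.
- stopper: red rubber stopper, 27 mm across, 24 mm high, a bystander; origin under its middle.
- amber_bottle: small amber dropper bottle, 34 mm across, 129 mm high, a bystander; origin under its middle.
- forceps: steel forceps 120 mm long lying flat, a bystander; origin under its middle.
Mind the look-alikes: they are no part of the job. What is shaped like the cartridge but purple is not meant.

How it is judged:
By the outcome, as a careful person would: the job done as asked, in the order asked, and still so for the second after the job is handed in, with the robot touching nothing.
It also fails if it takes over 67 s, if anything falls off the work surface, if the arm or the gripper's body presses on something with over 40 N, if the wrist force passes 120 N, or if a joint passes its speed limit or range.

## Working session

There is one attempt and no reset: what is moved stays moved. The work goes in short steps, Python scripts to look and compute and a tool call to move; the robot and the scene stay as the last step left them, time stands still between calls to the robot, and variables do not carry over. Pictures are saved under pics/ and viewed, at most 10 in all, crops included, and the job is handed in when it is done.

Besides the shell and the picture viewer there is one more tool, called after "Emit:" as name(argument=value, ...), one argument or row to a line, values as JSON. play_rows: Moves the arm, as the interface text tells. Its arguments: {"type":"object","properties":{"targets":{"type":"array"}},"required":["targets"]}

```bash
mkdir -p pics
cat > h.py <<'E'
import numpy as np, cv2
from cell import ctrl
def K(n):
    c=ctrl.calibration(n); f=192/np.tan(np.radians(c["vfov"]/2)); return c,f
def cloud(n,depth):
    c,f=K(n); v,u=np.mgrid[0:384,0:512].astype(float)
    xd=(u-c["cx"])/f; yd=(v-c["cy"])/f; x,y=xd.copy(),yd.copy()
    for _ in range(8):
        s=1+c["k1"]*(x*x+y*y); x,y=xd/s,yd/s
    P=np.stack([x*depth,y*depth,depth,np.ones_like(depth)],-1)
    W=(P@np.array(c["extrinsics"]).T)[...,:3]; W[depth<=0]=np.nan; return W
def proj(n,p):
    c,f=K(n); q=np.linalg.inv(np.array(c["extrinsics"]))@np.r_[p,1]; x,y=q[0]/q[2],q[1]/q[2]; s=1+c["k1"]*(x*x+y*y)
    return c["cx"]+f*x*s,c["cy"]+f*y*s
def save(name,im): cv2.imwrite("pics/"+name,im[...,::-1])
E
python3 - <<'E'
from h import *
s=ctrl.read_state(); print(s["clock"],s["eef_pos"],s["tool_rot"],s["width"],s["force"])
ims=[]
for n in ("scene","top"):
    im,d=ctrl.get_image(n); np.savez(n+".npz",im=im,d=d); W=cloud(n,d); ims.append(im)
    print(n,np.round(np.array(ctrl.calibration(n)["extrinsics"])[:3],2).tolist())
    for k in ("cartridge","plug","press","wheel","ram_nose","timer","stopper","amber_bottle","forceps"):
        for r in ctrl.trace(n,k):
            m=r["pixels"]; p=W[m]; print(n,k,round(r["confidence"],2),np.round(r["bbox"]),np.round(np.nanmedian(p,0)),np.round(np.nanmin(p,0)),np.round(np.nanmax(p,0)))
save("a_scene.png",cv2.resize(ims[0],(768,576)));save("a_top.png",cv2.resize(ims[1],(768,576)))
E
```

```text
0.0 [ 202.93795867 -616.89501616  255.39021203] [-3.13970965e+00  4.60188424e-05  3.17791014e-01] 85.61880963126399 [-0.57734384 -0.13944307  0.29678128]
scene [[-0.8, -0.32, 0.5, -87.33], [-0.6, 0.44, -0.67, 804.47], [-0.0, -0.84, -0.54, 775.58]]
scene cartridge 0.77 [294. 184. 317. 198.] [ 469. -254.   23.] [ 440. -297.   -5.] [ 525. -222.   36.]
scene cartridge 0.75 [248. 209. 267. 226.] [517. -15.  29.] [503. -58.   2.] [538.  12.  36.]
scene cartridge 0.58 [293. 198. 302. 209.] [ 445. -139.   30.] [ 424. -190.    6.] [ 480. -117.   35.]
scene plug 0.43 [294. 209. 299. 214.] [ 434. -124.   17.] [ 424. -135.    6.] [ 446. -117.   29.]
scene plug 0.25 [152. 210. 242. 298.] [519. 274.  43.] [446.  48.  -3.] [647. 393. 146.]
scene press 0.64 [150. 209. 243. 297.] [521. 274.  43.] [446.  -4.  -2.] [713. 393. 146.]
scene press 0.39 [217. 170. 226. 201.] [694. -37.  61.] [ 681. -193.   -0.] [823. -26. 130.]
scene wheel 0.93 [152. 214. 220. 264.] [537. 301. 128.] [446. 117.  -2.] [713. 393. 146.]
scene wheel 0.45 [172. 244. 206. 289.] [499. 355.  56.] [486. 209.  43.] [542. 385.  62.]
sc
[... 997 characters left out ...]
. 180. 217.] [508. 345.  57.] [489. 208.  48.] [544. 379.  64.]
top press 0.81 [109. 165. 236. 234.] [535. 220.  20.] [445.  45.  -7.] [629. 416. 149.]
top wheel 0.73 [112. 165. 172. 231.] [540. 296. 131.] [445. 207.  -6.] [642. 436. 149.]
top wheel 0.72 [259. 142. 270. 159.] [691. -49.  78.] [682. -67.   5.] [714. -33. 132.]
top ram_nose 0.71 [121. 197. 179. 217.] [511. 343.  57.] [487. 207.  -6.] [548. 401.  64.]
top timer 0.79 [309. 176. 329. 195.] [ 595. -215.   16.] [ 564. -249.   -3.] [ 631. -184.   25.]
top stopper 0.46 [267. 169. 278. 181.] [623. -75.  24.] [610. -87.  -4.] [637. -65.  29.]
top amber_bottle 0.43 [260. 144. 272. 157.] [691. -50.  75.] [682. -68.  -3.] [727. -33. 132.]
```

View pics/a_scene.png

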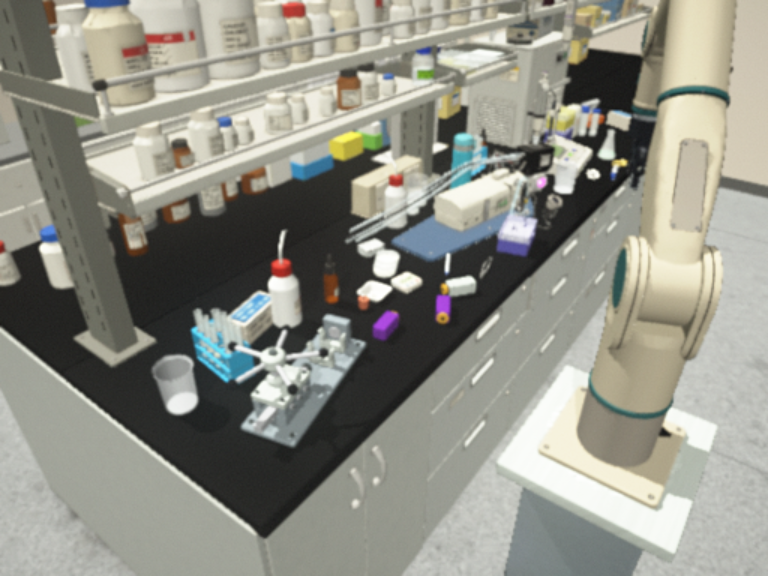

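View pics/a_top.png

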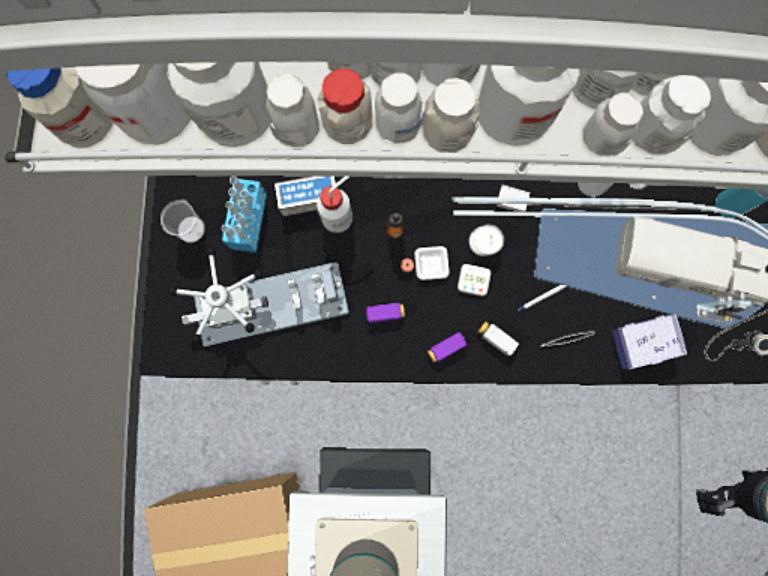

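The scene shows the silver cartridge at top px (≈332,226), with its brass plug towards the upper left (≈323,218). The purple look-alikes are at (257,208) and (298,231), and the press is at (109–236,165–234) with its ram pushing to the right (world −y). Next I'll refine the poses.

Run:
```python
from h import *
for n in("top","scene"):
    z=np.load(n+".npz"); im,d=z["im"],z["d"]; W=cloud(n,d)
    X,Y,Z=W[...,0],W[...,1],W[...,2]
    # cartridge
    reg=(X>415)&(X<520)&(Y<-205)&(Y>-320)
    m=reg&(Z>24)&(Z<42); print(n,"cart n",m.sum(),"z",np.nanmedian(Z[m]))
    p=W[m][:,:2].astype(np.float32); print(cv2.minAreaRect(p), p.mean(0))
    # press: plate
    reg=(X>400)&(X<680)&(Y>20)&(Y<480)
    m=reg&(Z>10)&(Z<23); 
    m2=cv2.morphologyEx(m.astype(np.uint8),cv2.MORPH_OPEN,np.ones((2,2)))>0
    l,cc,st,_=cv2.connectedComponentsWithStats(m2.astype(np.uint8)); 
    for i in np.argsort(-st[1:,4])[:3]+1: print("plate",st[i],cv2.minAreaRect(W[cc==i][:,:2].astype(np.float32)),np.nanmedian(Z[cc==i]))
    m=reg&(Z>136)&(Z<152); p=W[m][:,:2].astype(np.float32); print("hub",m.sum(),p.mean(0),cv2.minAreaRect(p),np.nanmedian(Z[m]))
    m=reg&(Z>115)&(Z<137);p=W[m][:,:2].astype(np.float32); print("spokes",m.sum(),p.mean(0),cv2.minEnclosingCircle(p))
z=np.load("top.npz")["im"]; s=np.load("scene.npz")["im"]
save("b_press.png",cv2.resize(z[155:250,100:245],None,fx=5.4,fy=5.4,interpolation=cv2.INTER_CUBIC))
save("b_scene.png",cv2.resize(s[180:310,145:325],None,fx=4.4,fy=4.4,interpolation=cv2.INTER_CUBIC))
```

```text
top cart n 268 z 31.61110627924586
((472.90869140625, -263.3181457519531), (83.96592712402344, 32.04430389404297), 52.185951232910156) [ 471.02368 -264.87946]
plate [ 135  176   99   56 2035] ((512.4532470703125, 206.59274291992188), (109.90914916992188, 313.70977783203125), 22.420181274414062) 16.107781955202654
plate [132 202   4   7  22] ((521.2158813476562, 346.3683776855469), (36.423667907714844, 10.341089248657227), 58.28641891479492) 19.296073865155677
plate [131 198   3   3   8] ((542.193359375, 353.43011474609375), (26.72026252746582, 6.86185884475708), 79.55481719970703) 18.250696540403737
hub 157 [534.3505  290.55112] ((526.9429321289062, 295.73040771484375), (165.1666717529297, 161.2239532470703), 66.13279724121094) 139.4258526387057
spokes 577 [541.0281  288.53214] ((561.1470947265625, 294.70416259765625), 121.37969970703125)
scene cart n 118 z 30.2358417539445
((475.6992492675781, -260.6351318359375), (79.826904296875, 37.66509246826172), 51.70745849609375) [ 471.7676  -259.74878]
plate [ 176  227   68   71 1268] ((534.0182495117188, 210.86244201660156), (101.53567504882812, 314.7128601074219), 13.49853229522705) 14.755629046107003
plate [163 276  11  14  82] ((531.326416015625, 365.64068603515625), (27.948129653930664, 70.94344329833984), 56.939361572265625) 15.361600476179945
plate [119 264  14  11  49] ((677.6646118164062, 388.3473205566406), (17.455398559570312, 54.4448356628418), 12.283585548400879) 11.458456963190372
hub 115 [535.46405 295.87537] ((558.4843139648438, 284.0662841796875), (103.19719696044922, 92.154541015625), 68.04642486572266) 138.44666163978434
spokes 642 [536.2821 298.774 ] ((561.472412109375, 295.45196533203125), 121.40999603271484)
```

View pics/b_press.png

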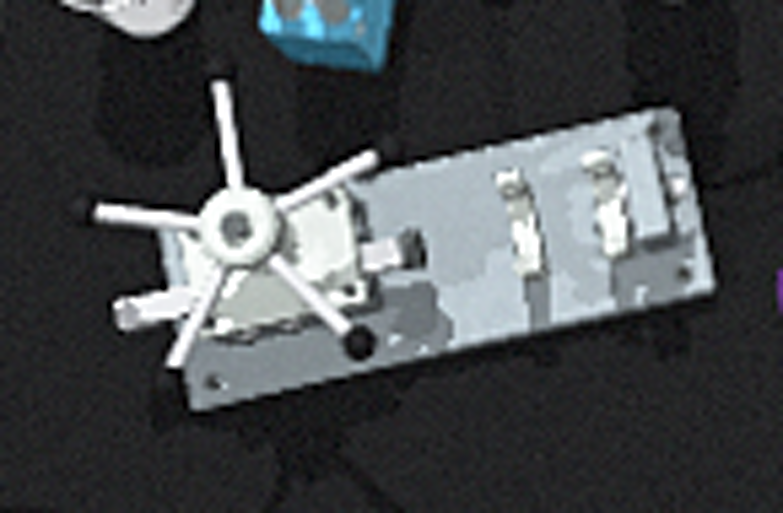

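View pics/b_scene.png

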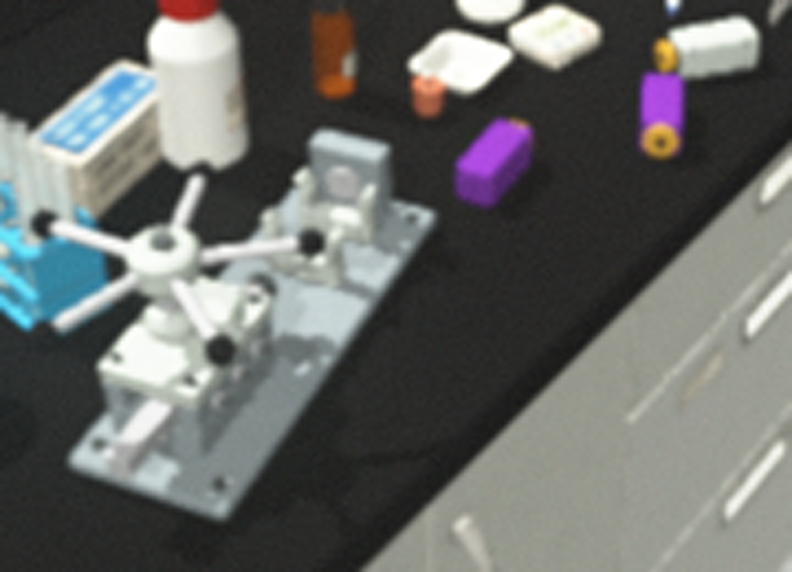

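The top crop shows the hub at (238,226), plate corners at (676,110), (717,293) and (195,408), and the front-right ball at (360,342). The saddles are at about x=518 and x=607, and the ram nose is near (425,247). I'll back-project these at their known heights.

```bash
cat >> h.py <<'E'
def bp(n,u,v,z):
    c,f=K(n); xd=(u-c["cx"])/f; yd=(v-c["cy"])/f; x,y=xd,yd
    for _ in range(8):
        s=1+c["k1"]*(x*x+y*y); x,y=xd/s,yd/s
    E=np.array(c["extrinsics"]); r=E[:3,:3]@[x,y,1]; return E[:3,3]+r*(z-E[2,3])/r[2]
E
python3 - <<'E'
from h import *
c=lambda U,V:((U+.5)/5.4-.5+100,(V+.5)/5.4-.5+155)
s=lambda U,V:((U+.5)/4.4-.5+145,(V+.5)/4.4-.5+180)
P=lambda t,n,q,z:print(t,n,np.round(bp(n,*q,z)[:2],1))
P("hub","top",c(238,226),144);P("hub","scene",s(165,245),144)
TR,BR,BL=[bp("top",*c(*q),16)[:2] for q in((676,110),(717,293),(195,408))]
print(TR,BR,BL,np.linalg.norm(TR-BR),np.linalg.norm(BR-BL))
R2,B2,L2=[bp("scene",*s(*q),16)[:2] for q in((436,214),(225,517),(70,460))]
print("scene",R2,B2,L2,np.linalg.norm(R2-B2),np.linalg.norm(B2-L2))
for nm,a,b in(("top",BL,BR),("scene",B2,R2)):
    d=b-a; print(nm,"press x yaw",np.degrees(np.arctan2(d[1],d[0])))
P("ball","top",c(360,342),125);P("ball","scene",s(221,350),125);P("ball2","scene",s(312,242),125);P("ball3","scene",s(43,224),125)
P("sad1 near tops","top",c(527,268),61);P("sad1 far","top",c(511,178),61);P("sad2 near","top",c(616,248),61);P("sad2 far","top",c(599,160),61)
# cartridge white body mask in top
z=np.load("top.npz"); im=z["im"].astype(int); r=im[205:245,312:355]
W=cloud("top",z["d"])[205:245,312:355]
w=(W[...,2]>12)&(r.min(-1)>70)|(r.min(-1)>130); br=(r[...,0]-r[...,2]>50)&(r[...,0]>90)
for t,m in(("body",w),("brass",br)):
    v,u=np.nonzero(m); q=cv2.minAreaRect(np.array([bp("top",a+312,b+205,32)[:2] for a,b in zip(u,v)],np.float32)); print(t,m.sum(),q,bp("top",u.mean()+312,v.mean()+205,25))
save("c.png",cv2.resize(z["im"][200:250,305:360],None,fx=10,fy=10,interpolation=cv2.INTER_CUBIC))
E
```

```text
hub top [534.6 288.4]
hub scene [528.5 297.2]
[625.92554924  70.43439744] [519.11499947  43.64549231] [446.50579182 344.20103088] 110.1187494525444 309.20176067491997
scene [519.38970718  50.87700665] [441.91604218 352.45078791] [550.01596662 376.55826417] 311.3662061194439 110.75542458478762
top press x yaw -76.4185202792598
scene press x yaw -75.59239327579056
ball top [476.7 224.6]
ball scene [453.8 329.3]
ball2 scene [476.5 226. ]
ball3 scene [623.4 313. ]
sad1 near tops top [525.9 147. ]
sad1 far top [576.5 158.1]
sad2 near top [538.   97.7]
sad2 far top [587.6 108.9]
body 276 ((471.88323974609375, -262.66943359375), (82.9383316040039, 34.743804931640625), 53.57271194458008) [ 470.89306332 -266.23731726   25.        ]
brass 35 ((493.3144226074219, -233.012451171875), (12.20570182800293, 26.712799072265625), 53.16029739379883) [ 494.5736714  -233.94467892   25.        ]
```

View pics/c.png

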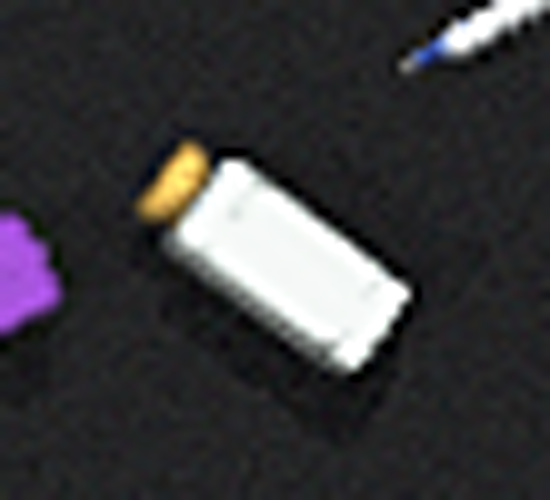

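```bash
cat >> h.py <<'E'
def step(cur,psi,tgt): # world delta -> tool cm
    d=np.array(tgt)-np.array(cur); c,s=np.cos(psi),np.sin(psi)
    return np.round([(d[0]*c+d[1]*s)/10,(d[0]*s-d[1]*c)/10,-d[2]/10],2)
E
python3 - <<'E'
from h import *
g=lambda U,V:((U+.5)/10-.5+305,(V+.5)/10-.5+200)
c=lambda U,V:((U+.5)/5.4-.5+100,(V+.5)/5.4-.5+155)
A,B,C,D=[bp("top",*g(*q),31)[:2] for q in((232,157),(410,292),(352,370),(170,240))]
d=B-A; print("cart corners",A,B,C,D,"yaw",np.degrees(np.arctan2(d[1],d[0])),"L",np.linalg.norm(d),np.linalg.norm(C-B),"centre via AB:",(A+B)/2+16*np.array([d[1],-d[0]])/np.linalg.norm(d),"all",(A+B+C+D)/4)
print("pen",bp("top",*g(400,65),5)); print("plugface",bp("top",*g(160,180),20))
e=np.array([.2385,-.971]); ey=np.array([.971,.2385])
o=np.array([534.6,288.4])-18*ey
n=bp("top",*c(425,247),52)[:2]-o; print("nose press xy",n@e,n@ey)
n=bp("top",*c(412,232),61)[:2]-o; print("nose top edge",n@e,n@ey)
W=cloud("top",np.load("top.npz")["d"]); X,Y,Z=W[...,0],W[...,1],W[...,2]
px=(X-o[0])*e[0]+(Y-o[1])*e[1]; py=(X-o[0])*ey[0]+(Y-o[1])*ey[1]
for nm,m in(("saddles",(Z>48)&(Z<66)&(px>120)&(px<193)),("anvil",(px>190)&(px<230)&(Z>25)),("nose",(Z>36)&(Z<66)&(px>55)&(px<110))):
    m&=(abs(py)<60); print(nm,m.sum(),"x",np.percentile(px[m],[1,10,50,90,99]).round(1),"y",np.percentile(py[m],[1,50,99]).round(1),"z",np.percentile(Z[m],[50,99]).round(0))
m=(Z>50)&(X>400)&(X<760)&(np.hypot(X-534.6,Y-288.4)<230)&(np.hypot(X-534.6,Y-288.4)>105)
for q in np.c_[X[m],Y[m],Z[m]][::max(1,m.sum()//25)]: print(q.round(),end=" ")
# fit wheel on balls
from scipy.optimize import least_squares
b=np.array([[476.7,224.6],[476.5,226],[453.8,329.3],[623.4,313]]);k=[0,0,-1,-3]
def f(p): 
    a=p[2]+np.radians(72)*np.array(k); return (b-p[:2]-89*np.c_[np.cos(a),np.sin(a)]).ravel()
r=least_squares(f,[534,289,np.radians(-132)]); print(r.x[:2],np.degrees(r.x[2]),r.fun.round(1))
E
```

```text
cart corners [ 502.24215419 -250.31408158] [ 461.41440231 -305.03008115] [ 437.3782825  -286.82257837] [ 476.46407279 -231.01007486] yaw -126.7294073819482 L 68.2696560116008 30.153742929074856 centre via AB: [ 469.00477738 -268.10349602] all [ 469.37472794 -268.29420399]
pen [ 534.83955479 -308.34263535    5.        ]
plugface [ 495.95716564 -229.67461872   20.        ]
nose press xy 80.12405145026054 1.688172520857906
nose top edge 76.02102745904108 10.007840389901325
saddles 68 x [128.6 131.5 142.1 189.8 192.1] y [-26.2  22.4  31.8] z [59. 65.]
anvil 931 x [190.8 197.1 214.  227.1 229.8] y [-24.7  55.   59.9] z [860. 917.]
nose 57 x [55.6 58.4 69.1 77.9 78.6] y [-7.7  1.7 12.6] z [57. 64.]
[629. 242. 934.] [628. 217. 921.] [646. 191. 880.] [641. 151. 873.] [635. 180. 874.] [624. 166. 880.] [621. 198. 874.] [621. 200. 861.] [700. 222. 703.] [688. 345. 716.] [685. 125. 695.] [676. 175. 697.] [683. 223. 667.] [665. 256. 687.] [669. 329. 663.] [667. 133. 644.] [664. 248. 632.] [672. 433. 602.] [675. 312. 569.] [666. 202. 568.] [657. 111. 569.] [629. 110. 615.] [636. 252. 574.] [628. 117. 567.] [714. 296.  76.] [537.  97.  59.] [535.71242913 292.94588681] -131.33649340320414 [-0.2 -1.5 -0.4 -0.1 -0.2  1.1  0.9  0.5]
```

Emit:
play_rows(
  targets=[
    [0.35, 36.2, -24.9, 13.6, -35.1],
    [0.35, 36.2, -24.9, 13.6, -35.1],
    [0.35, 36.2, -24.9, 13.6, -35.1],
    [0.35, 36.2, -24.9, 13.6, -35.1],
    [0.35, 36.2, -24.9, 13.6, -35.1],
    [0.35, 36.2, -24.9, 13.6, -35.1],
    [0.35, 36.2, -24.9, 13.6, -35.1],
    [0.35, 36.2, -24.9, 13.6, -35.1],
    [0.35, 36.2, -24.9, 13.6, -35.1],
    [0.35, 36.2, -24.9, 13.6, -35.1],
  ],
)

```text
clock: 2.0
eef_pos: [473.1, -260.8, 119.1]
tool_rot: [-3.14, -0.004, 0.94]
force: [-0.5, 0.7, 0.3]
width: 55.3
gripper_force: 0.0
```

Run:
```python
from h import *
s,d=ctrl.get_image("scene"); t,d2=ctrl.get_image("top")
st=ctrl.read_state(); print(st["eef_pos"],st["tool_rot"],np.abs(st["qd"]).max(),st["qpos"])
a=cv2.resize(s[120:220,250:350],(500,500),interpolation=cv2.INTER_CUBIC); b=cv2.resize(t[190:250,300:360],(300,300))
cv=np.zeros((500,800,3),np.uint8); cv[:,:500]=a; cv[:300,500:]=b; save("d.png",cv)
```

```text
[ 470.55922087 -265.39708416  119.81125871] [-3.14071303e+00 -8.65236325e-04  9.35386416e-01] 0.06527686334005796 [ 0.51255988  0.66974143 -0.07633832  1.94177604  0.09115542  0.53402364
 -0.26129529]
```

View pics/d.png

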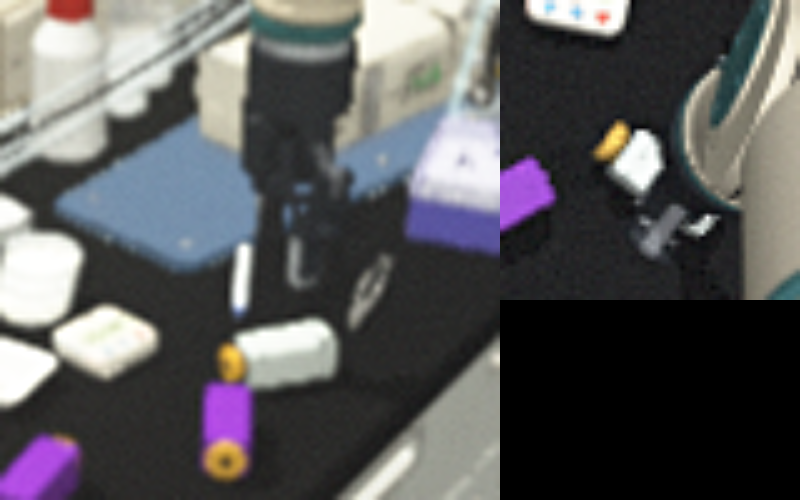

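The gripper is above the cartridge (scene crop, body ≈(290,350)), and the settled pose matches the plan. I'll descend and grip.

Emit:
play_rows(
  targets=[
    [0.35, 0, 0, 4, 0],
    [0.35, 0, 0, 7, 0],
    [0.35, 0, 0, 8.6, 0],
    [0.35, 0, 0, 9.2, 0],
    [0.35, 0, 0, 9.2, 0],
    [1, 0, 0, 9.2, 0],
    [1, 0, 0, 9.2, 0],
    [1, 0, 0, 9.2, 0],
    [1, 0, 0, 9.2, 0],
    [1, 0, 0, 9.2, 0],
  ],
)

```text
clock: 3.1
eef_pos: [469.9, -268.8, 29.7]
tool_rot: [3.139, 0.0, 0.93]
force: [-0.4, -0.8, 7.0]
width: 31.2
gripper_force: 60.8
```

Emit:
play_rows(
  targets=[
    [1, 0, 0, -4, 0],
    [1, 0, 0, -9, 0],
    [1, 4, -1.8, -10, -5],
    [1, 8.5, -3.9, -10, -12],
    [1, 13, -6, -10, -20],
    [1, 17.5, -8, -10, -28],
    [1, 22, -10, -10, -36],
    [1, 26.5, -12.1, -10, -44],
    [1, 31, -14.2, -10, -50.6],
    [1, 35, -16, -10, -50.6],
  ],
)

```text
clock: 4.1
eef_pos: [550.0, 111.2, 128.7]
tool_rot: [3.141, -0.001, 1.817]
force: [1.2, -0.2, -1.2]
width: 31.3
gripper_force: 60.1
```

Emit:
play_rows(
  targets=[
    [1, -0.9, -2.16, 0, 0],
    [1, -0.9, -2.16, 0, 0],
    [1, -0.9, -2.16, 0, 0],
    [1, -0.9, -2.16, 0, 0],
  ],
)

```text
clock: 4.5
eef_pos: [532.0, 94.0, 128.6]
tool_rot: [3.14, 0.0, 1.812]
force: [-0.8, -0.4, -0.9]
width: 31.3
gripper_force: 60.4
```

Emit:
play_rows(
  targets=[
    [1, 1.6, 1.6, 0, 0],
    [1, 3.2, 3.2, 0, 0],
    [1, 3.2, 3.2, 0, 0],
    [1, 3.2, 3.2, 0, 0],
    [1, 3.2, 3.2, 0, 0],
  ],
)

```text
clock: 5.0
eef_pos: [554.3, 131.9, 128.2]
tool_rot: [-3.141, 0.001, 1.812]
force: [-0.4, -0.1, -1.6]
width: 30.8
gripper_force: 60.4
```

Run:
```python
from h import *
s,d=ctrl.get_image("scene"); t,d2=ctrl.get_image("top")
st=ctrl.read_state(); print(st["clock"],st["eef_pos"],st["tool_rot"],st["qpos"]); np.savez("e.npz",s=s,t=t)
save("e.png",np.hstack([cv2.resize(s[190:300,150:270],(430,394),interpolation=cv2.INTER_CUBIC),cv2.resize(t[155:255,110:205],(370,394),interpolation=cv2.INTER_CUBIC)]))
```

```text
5.1 [554.34303561 131.99560183 128.22783121] [-3.14082553e+00  6.83195166e-04  1.81204778e+00] [-0.12577036  0.69565342 -0.24545973  1.85246255  0.26988485  0.62664125
 -0.29506312]
```

View pics/e.png

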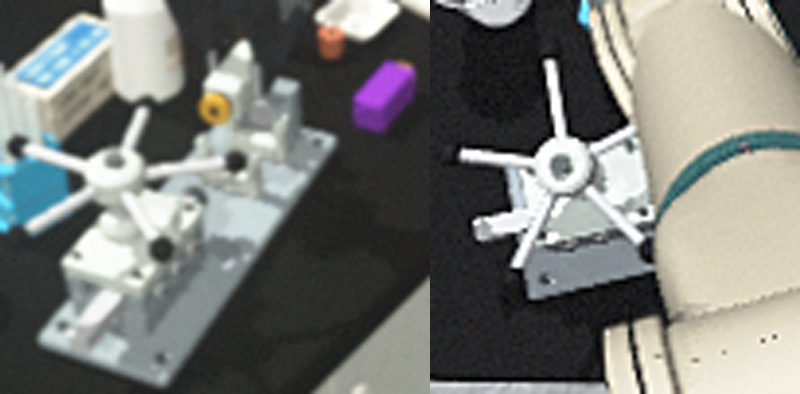

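The plug faces the ram, with its face centre at about (215,107) in the left crop, hovering over the saddles. I'll check the alignment numerically against the press in the same camera.

Run:
```python
from h import *
q=lambda U,V:((U+.5)/3.583-.5+150,(V+.5)/3.582-.5+190)
e=np.array([.2385,-.971]); ey=np.array([.971,.2385]); cr=np.array([556.3,129.])
f=bp("scene",*q(215,107),114.5)[:2]-cr; print("face rel cradle press-xy",f@e,f@ey)
for nm,p in (("nose 80.8",np.r_[cr+e*(80.8-162),50]),("hub",np.r_[cr-162*e+18*ey,144]),("anvil face mid",np.r_[cr+35*e,50]),
  ("sadA+",np.r_[cr-25*e+22*ey,61]),("sadA-",np.r_[cr-25*e-22*ey,61]),("sadB+",np.r_[cr+25*e+22*ey,61]),("sadB-",np.r_[cr+25*e-22*ey,61])):
    for n in("scene","top"):
        u,v=proj(n,p)
        print(nm,n,np.round(((u+.5-150)*3.583,(v+.5-190)*3.582) if n=="scene" else ((u-99.5)*5.4,(v-154.5)*5.4)))
```

```text
face rel cradle press-xy -47.32552336255273 0.1254515417894822
nose 80.8 scene [201. 194.]
nose 80.8 top [424. 250.]
hub scene [117. 156.]
hub top [235. 225.]
anvil face mid scene [265. 114.]
anvil face mid top [625. 204.]
sadA+ scene [210. 138.]
sadA+ top [510. 187.]
sadA- scene [256. 150.]
sadA- top [526. 263.]
sadB+ scene [237. 105.]
sadB+ top [597. 167.]
sadB- scene [282. 117.]
sadB- top [613. 243.]
```

Run:
```python
from h import *
e=np.array([.2385,-.971]); ey=np.array([.971,.2385]); cr=np.array([556.3,129.])
s,d=ctrl.get_image("scene"); W=cloud("scene",d); np.savez("f.npz",s=s,d=d)
px=(W[...,:2]-cr)@e; py=(W[...,:2]-cr)@ey; Z=W[...,2]; I=s.astype(int)
br=(I[...,0]-I[...,2]>60)&(abs(px)<90)&(abs(py)<40)&(Z>90)
st=lambda nm,m:print(nm,m.sum(),"x",np.nanpercentile(px[m],[5,25,50,75,95]).round(1),"y",np.nanpercentile(py[m],[5,50,95]).round(1),"z",np.nanpercentile(Z[m],[5,50,95]).round(1))
st("brass",br)
wh=(I.min(-1)>90)&(px>-60)&(px<60)&(abs(py)<40)&(Z>85)&(Z<140); st("body",wh)
ox=px+162; 
st("anvil",(ox>185)&(ox<225)&(abs(py)<35)&(Z>64)&(Z<85)); st("hubtop",(Z>139)&(Z<149)&(abs(ox)<30)&(abs(py-18)<30))
st("saddles",(Z>50)&(Z<63)&(ox>125)&(ox<193)&(abs(py)<36)); st("nose",(ox>60)&(ox<100)&(abs(py)<15)&(Z>36)&(Z<66))
```

```text
brass 58 x [-53.5 -52.6 -51.5 -49.8 -45.3] y [-11.5  -0.8   8.7] z [103.4 117.9 126.4]
body 220 x [-41.  -34.9 -19.  -11.1  10.1] y [-21.4  -5.7  16.3] z [106.5 128.4 132.4]
anvil 54 x [34.9 36.7 39.  45.2 51.5] y [-24.7 -14.6  -1.2] z [65.1 74.1 79. ]
hubtop 48 x [-180.2 -170.8 -165.8 -160.2 -151.1] y [ 9.  19.3 31.5] z [139.1 140.2 144.5]
saddles 43 x [-35.  -32.6 -26.6  14.6  23.2] y [-25.4 -18.7  30.7] z [50.6 57.2 61.5]
nose 33 x [-100.   -96.7  -93.1  -88.8  -84.2] y [-7.8 -1.5  8.5] z [49.8 57.3 61.2]
```

Emit:
play_rows(
  targets=[
    [1, 0.15, 0.1, 0, 0],
    [1, 0.15, 0.1, 1.5, 0],
    [1, 0.15, 0.1, 3, 0],
    [1, 0.15, 0.1, 4, 0],
    [1, 0.15, 0.1, 4.6, 0],
    [1, 0.15, 0.1, 5, 0],
    [1, 0.15, 0.1, 5, 0],
  ],
)

```text
clock: 5.85
eef_pos: [555.1, 135.0, 78.1]
tool_rot: [-3.141, 0.0, 1.814]
force: [0.6, -0.7, -1.7]
width: 31.4
gripper_force: 60.4
```

Emit:
play_rows(
  targets=[
    [1, 0, 0, 0.6, 0],
    [1, 0, 0, 1.1, 0],
    [1, 0, 0, 1.3, 0],
    [1, 0, 0, 1.4, 0],
    [1, 0, 0, 1.4, 0],
  ],
)

```text
clock: 6.35
eef_pos: [555.2, 135.0, 64.2]
tool_rot: [-3.141, -0.0, 1.814]
force: [-0.3, 0.7, -1.7]
width: 31.0
gripper_force: 60.4
```

Emit:
play_rows(
  targets=[
    [1, 0, 0, 0.05, 0],
    [1, 0, 0, 0.1, 0],
    [1, 0, 0, 0.1, 0],
  ],
)

```text
clock: 6.65
eef_pos: [555.4, 135.0, 63.8]
tool_rot: [3.141, 0.0, 1.814]
force: [-1.7, -0.7, 2.6]
width: 31.4
gripper_force: 61.0
```

Contact with the bed. I'll release, lift, then look.

Emit:
play_rows(
  targets=[
    [0.35, 0, 0, 0, 0],
    [0.35, 0, 0, 0, 0],
    [0.35, 0, 0, 0, 0],
    [0.35, 0, 0, -2, 0],
    [0.35, 0, 0, -6, 0],
    [0.35, 0, 0, -10, 0],
    [0.8, -4, 0, -14, 0],
    [1, -8, -6, -15, 0],
    [1, -8, -10, -15, 0],
    [1, -8, -10, -15, 0],
  ],
)

```text
clock: 7.65
eef_pos: [472.2, 29.5, 213.4]
tool_rot: [-3.136, 0.002, 1.81]
force: [0.3, 0.2, 0.5]
width: 0.4
gripper_force: 0.0
```

Run:
```python
from h import *
s,d=ctrl.get_image("scene"); t,d2=ctrl.get_image("top")
st=ctrl.read_state(); print(st["clock"],st["eef_pos"],st["tool_rot"],st["qpos"],st["width"],st["force"])
save("g.png",np.hstack([cv2.resize(s[190:300,150:270],(430,394),interpolation=cv2.INTER_CUBIC),cv2.resize(t[155:255,110:245],(370,274),interpolation=cv2.INTER_CUBIC)[:,:] if 0 else cv2.copyMakeBorder(cv2.resize(t[155:255,110:245],(370,274),interpolation=cv2.INTER_CUBIC),0,120,0,0,cv2.BORDER_CONSTANT)]))
```

```text
7.75 [475.56270222  31.78586407 213.68987719] [-3.14038910e+00  8.66762561e-04  1.81162371e+00] [ 0.09692102  0.46082094 -0.31207679  2.02790599  0.21894131  0.68526101
 -0.11431781] 0.10413644866393755 [ 1.42526121  0.07746656 -0.58261343]
```

View pics/g.png

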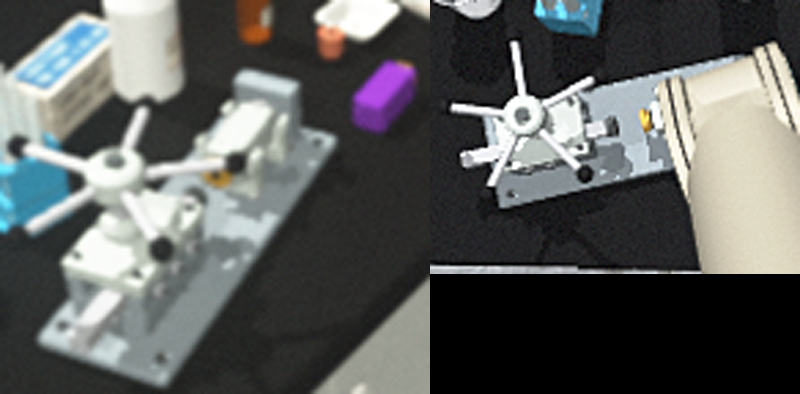

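The cartridge lies straight in the saddles with its plug towards the ram. Next I'll put the closed fingers between two spokes.

Emit:
play_rows(
  targets=[
    [1, 4.5, 1, 0, 0],
    [1, 9, 2, 0, 5],
    [1, 13.5, 3, 0, 5],
    [1, 18, 4, 0, 5],
    [1, 22.5, 5, 0, 5],
    [1, 23.9, 5.5, 0, 5],
    [1, 23.9, 5.5, 0, 5],
    [1, 23.9, 5.5, 3, 5],
    [1, 23.9, 5.5, 4, 5],
    [1, 23.9, 5.5, 4, 5],
  ],
)

```text
clock: 8.75
eef_pos: [472.8, 276.3, 171.7]
tool_rot: [-3.138, 0.003, 1.724]
force: [-0.1, 0.3, -0.0]
width: 0.2
gripper_force: 0.0
```

Run:
```python
from h import *
s,d=ctrl.get_image("scene")
st=ctrl.read_state(); print(st["clock"],st["eef_pos"],st["tool_rot"],st["force"],ctrl.finger_overhang)
save("i.png",cv2.resize(s[190:300,140:260],(648,594),interpolation=cv2.INTER_CUBIC))
```

```text
8.8 [473.40546305 277.05318694 172.82130196] [-3.13992444e+00  1.33894930e-03  1.72470698e+00] [0.13703395 0.33225826 0.64011701] 25.0
```

View pics/i.png

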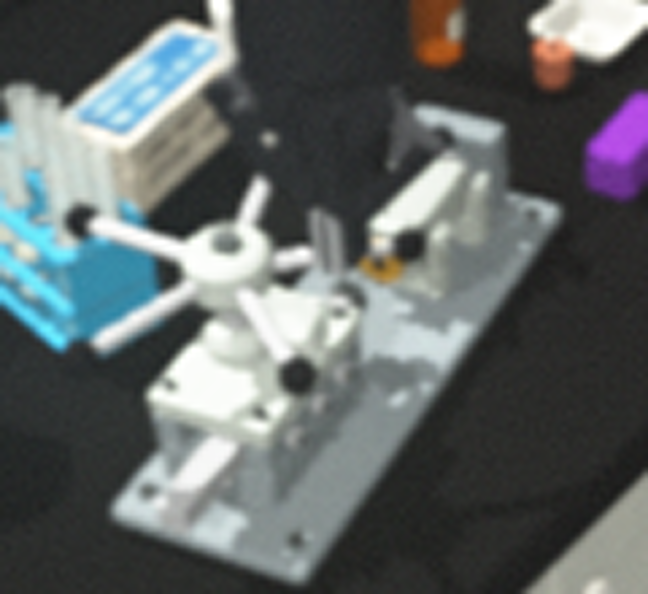

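```bash
cat >> h.py <<'E'
WC=np.array([535.2,290.5])
def arc(cur,psi,angs,r=65):
    for a in angs:
        t=WC+r*np.array([np.cos(np.radians(a)),np.sin(np.radians(a))]); print(int(a),step([*cur,0],psi,[*t,0])[:2].tolist())
E
python3 - <<'E'
from h import *
arc((472.5,277),1.7247,[-168,-160,-152,-144,-136,-128,-120,-112,-104])
a=np.radians(-104); p=WC+65*np.array([np.cos(a),np.sin(a)]); print()
arc(p,1.7247,range(-96,-16,8))
E
```

```text
-168 [0.01, -0.09]
-160 [-0.89, 0.03]
-152 [-1.76, 0.26]
-144 [-2.6, 0.62]
-136 [-3.37, 1.09]
-128 [-4.08, 1.66]
-120 [-4.69, 2.33]
-112 [-5.21, 3.07]
-104 [-5.62, 3.88]

-96 [-0.29, 0.86]
-88 [-0.46, 1.75]
-80 [-0.51, 2.65]
-72 [-0.43, 3.56]
-64 [-0.22, 4.44]
-56 [0.11, 5.29]
-48 [0.55, 6.08]
-40 [1.1, 6.8]
-32 [1.74, 7.44]
-24 [2.47, 7.98]
```

Emit:
play_rows(
  targets=[
    [1, 0, -0.1, 3, 0],
    [1, 0, -0.1, 4, 0],
    [1, -0.9, 0, 4, 0],
    [1, -1.76, 0.26, 4, 0],
    [1, -2.6, 0.62, 4, 0],
    [1, -3.37, 1.09, 4, 0],
    [1, -4.08, 1.66, 4, 0],
    [1, -4.69, 2.33, 4, 0],
    [1, -5.21, 3.07, 4, 0],
    [1, -5.62, 3.88, 4, 0],
  ],
)

```text
clock: 9.8
eef_pos: [520.8, 228.3, 133.2]
tool_rot: [-3.141, 0.0, 1.726]
force: [-2.8, 2.1, 0.3]
width: 0.0
gripper_force: 0.9
```

Run:
```python
from h import *
s,d=ctrl.get_image("scene")
st=ctrl.read_state(); print(st["clock"],st["eef_pos"],st["tool_rot"],st["force"])
save("j.png",cv2.resize(s[190:300,140:260],(648,594),interpolation=cv2.INTER_CUBIC))
```

```text
9.85 [522.79218114 227.61422125 133.2476801 ] [3.14020054e+00 7.68493708e-04 1.72436041e+00] [-0.0097474   0.52449934 -0.11802376]
```

View pics/j.png

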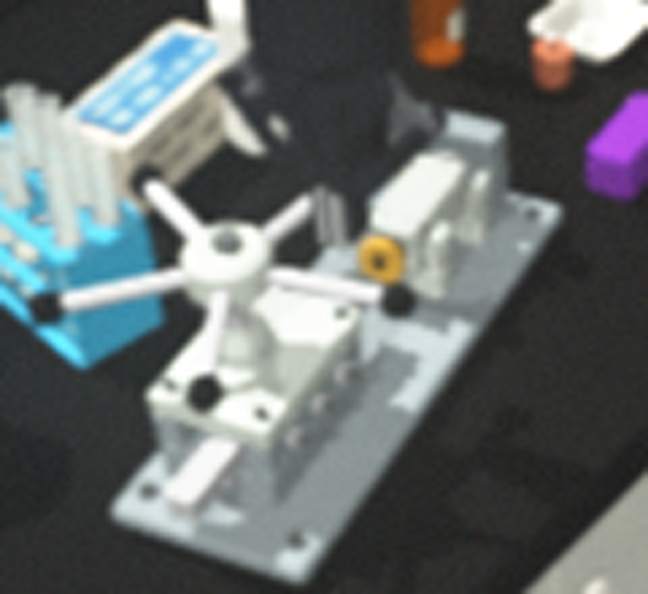

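The wheel turned under the finger: the spoke at (300,212) now leads the fingertip at (328,220). I've used all 10 picture views, so I continue by force and pose.

Emit:
play_rows(
  targets=[
    [1, -0.29, 0.86, 0, 0],
    [1, -0.46, 1.75, 0, 0],
    [1, -0.51, 2.65, 0, 0],
    [1, -0.43, 3.56, 0, 0],
    [1, -0.22, 4.44, 0, 0],
    [1, 0.11, 5.29, 0, 0],
    [1, 0.55, 6.08, 0, 0],
    [1, 1.1, 6.8, 0, 0],
    [1, 1.74, 7.44, 0, 0],
    [1, 1.74, 7.44, 0, 0],
  ],
)

```text
clock: 10.85
eef_pos: [592.3, 259.5, 133.5]
tool_rot: [3.139, -0.001, 1.727]
force: [-0.1, 0.2, 0.1]
width: 0.4
gripper_force: 0.0
```

```bash
cat >> h.py <<'E'
def look():
    s,d=ctrl.get_image("scene"); W=cloud("scene",d); st=ctrl.read_state(); I=s.astype(int)
    p=st["eef_pos"][:2]-WC; print(st["clock"],st["eef_pos"].round(1) if hasattr(st["eef_pos"],"round") else st["eef_pos"],"poker ang",np.degrees(np.arctan2(p[1],p[0])).round(1),"r",np.hypot(*p).round(1),"F",np.round(st["force"],1))
    e=np.array([.2385,-.971]); ey=np.array([.971,.2385]); cr=np.array([556.3,129.])
    px=(W[...,:2]-cr)@e; py=(W[...,:2]-cr)@ey; Z=W[...,2]
    br=(I[...,0]-I[...,2]>60)&(abs(px)<75)&(abs(py)<30)&(Z>30)&(Z<75); print("brass",br.sum(),np.nanpercentile(px[br],[5,50,95]).round(1) if br.sum() else "")
    # black balls / spokes: ring points 65..80 from centre at z 118..133
    dx,dy=W[...,0]-WC[0],W[...,1]-WC[1]; m=(Z>116)&(Z<134)&(np.hypot(dx,dy)>35)&(np.hypot(dx,dy)<82)&(I.min(-1)>100)
    a=np.degrees(np.arctan2(dy[m],dx[m])); print("spokes n",m.sum(),"phase mod72", (np.degrees(np.angle(np.exp(1j*np.radians(a*5)).mean()))/5)%72)
E
python3 - <<'E'
from h import *
look()
a=np.radians(-32); p=WC+65*np.array([np.cos(a),np.sin(a)])
arc(p,1.7247,range(-28,13,4))
E
```

```text
10.9 [592.  258.9 133.5] poker ang -29.1 r 65.0 F [ 0.1  0.1 -0.9]
brass 42 [-57.3 -54.  -46.6]
spokes n 274 phase mod72 56.32959828678133
-28 [0.35, 0.28]
-24 [0.73, 0.54]
-20 [1.12, 0.78]
-16 [1.52, 0.98]
-12 [1.94, 1.16]
-8 [2.37, 1.3]
-4 [2.81, 1.42]
0 [3.25, 1.5]
4 [3.7, 1.56]
8 [4.16, 1.58]
12 [4.61, 1.57]
```

Emit:
play_rows(
  targets=[
    [1, 0.35, 0.28, 0, 0],
    [1, 0.73, 0.54, 0, 0],
    [1, 1.12, 0.78, 0, 0],
    [1, 1.52, 0.98, 0, 0],
    [1, 1.94, 1.16, 0, 0],
    [1, 2.37, 1.3, 0, 0],
    [1, 2.81, 1.42, 0, 0],
    [1, 3.25, 1.5, 0, 0],
  ],
)

```text
clock: 11.7
eef_pos: [601.1, 292.3, 133.4]
tool_rot: [3.141, 0.0, 1.726]
force: [-0.7, -3.3, 0.4]
width: -0.1
gripper_force: 0.9
```

Run:
```python
from h import *
look()
a=np.radians(0); p=WC+65*np.array([np.cos(a),np.sin(a)])
arc(p,1.7247,range(3,31,3))
```

```text
11.75 [601.  293.6 133.4] poker ang 2.7 r 65.8 F [-0.1  0.2 -0.9]
brass 10 [-56.3 -53.5 -51.4]
spokes n 260 phase mod72 12.888105693321995
3 [0.34, 0.04]
6 [0.68, 0.07]
9 [1.02, 0.08]
12 [1.36, 0.07]
15 [1.7, 0.04]
18 [2.03, -0.01]
21 [2.37, -0.07]
24 [2.7, -0.15]
27 [3.02, -0.25]
30 [3.35, -0.36]
```

Emit:
play_rows(
  targets=[
    [1, 0.34, 0.04, 0, 0],
    [1, 0.68, 0.07, 0, 0],
    [1, 1.02, 0.08, 0, 0],
    [1, 1.36, 0.07, 0, 0],
    [1, 1.7, 0.04, 0, 0],
    [1, 2.03, 0, 0, 0],
    [1, 2.37, -0.07, 0, 0],
  ],
)

```text
clock: 12.45
eef_pos: [596.7, 315.6, 133.4]
tool_rot: [3.141, 0.0, 1.726]
force: [-0.2, -3.2, 0.2]
width: 0.0
gripper_force: 0.9
```

Run:
```python
from h import *
look()
a=np.radians(21); p=WC+65*np.array([np.cos(a),np.sin(a)])
arc(p,1.7247,range(23,42,2))
```

```text
12.5 [596.3 316.5 133.4] poker ang 23.1 r 66.4 F [-0.1 -1.8 -0.3]
brass 27 [-54.9 -51.9 -42. ]
spokes n 262 phase mod72 34.484182803056015
23 [0.22, -0.05]
25 [0.44, -0.11]
27 [0.66, -0.18]
29 [0.87, -0.25]
31 [1.08, -0.33]
33 [1.29, -0.42]
35 [1.5, -0.52]
37 [1.7, -0.62]
39 [1.9, -0.73]
41 [2.09, -0.85]
```

Emit:
play_rows(
  targets=[
    [1, 0.22, -0.05, 0, 0],
    [1, 0.44, -0.11, 0, 0],
    [1, 0.66, -0.18, 0, 0],
    [1, 0.87, -0.25, 0, 0],
    [1, 1.08, -0.33, 0, 0],
    [1, 1.29, -0.42, 0, 0],
    [1, 1.5, -0.52, 0, 0],
  ],
)

```text
clock: 13.2
eef_pos: [589.2, 329.6, 133.4]
tool_rot: [3.141, -0.0, 1.726]
force: [1.4, -2.5, -0.9]
width: 0.1
gripper_force: 1.0
```

Run:
```python
from h import *
look()
a=np.radians(35); p=WC+65*np.array([np.cos(a),np.sin(a)])
arc(p,1.7247,range(37,56,2))
```

```text
13.25 [588.8 330.2 133.4] poker ang 36.6 r 66.7 F [ 0.2 -1.2 -0.1]
brass 28 [-54.  -50.1 -41.8]
spokes n 258 phase mod72 49.5227605333877
37 [0.2, -0.1]
39 [0.4, -0.21]
41 [0.59, -0.33]
43 [0.78, -0.46]
45 [0.97, -0.59]
47 [1.15, -0.72]
49 [1.33, -0.87]
51 [1.5, -1.02]
53 [1.66, -1.17]
55 [1.82, -1.33]
```

Emit:
play_rows(
  targets=[
    [1, 0.2, -0.1, 0, 0],
    [1, 0.4, -0.21, 0, 0],
    [1, 0.59, -0.33, 0, 0],
    [1, 0.78, -0.46, 0, 0],
    [1, 0.97, -0.59, 0, 0],
  ],
)

```text
clock: 13.75
eef_pos: [581.8, 338.3, 133.4]
tool_rot: [3.141, -0.0, 1.726]
force: [0.9, -1.9, 0.7]
width: -0.0
gripper_force: 1.0
```

Emit:
play_rows(
  targets=[
    [1, 0.18, -0.13, 0, 0],
    [1, 0.36, -0.28, 0, 0],
    [1, 0.53, -0.43, 0, 0],
    [1, 0.69, -0.58, 0, 0],
    [1, 0.85, -0.74, 0, 0],
  ],
)

```text
clock: 14.25
eef_pos: [574.2, 344.1, 133.4]
tool_rot: [3.14, 0.002, 1.725]
force: [2.9, -5.2, -0.3]
width: -0.4
gripper_force: 2.1
```

Run:
```python
from h import *
look()
a=np.radians(55); p=WC+65*np.array([np.cos(a),np.sin(a)])
arc(p,1.7247,[57,59,61,63,65,66,67,68,69,70])
```

```text
14.3 [573.7 344.6 133.5] poker ang 54.6 r 66.5 F [ 1.5 -3.7  0.3]
brass 19 [-48.6 -46.2 -37.2]
spokes n 245 phase mod72 68.25710945454117
57 [0.15, -0.17]
59 [0.3, -0.34]
61 [0.44, -0.51]
63 [0.58, -0.7]
65 [0.71, -0.88]
66 [0.77, -0.98]
67 [0.83, -1.07]
68 [0.89, -1.17]
69 [0.95, -1.27]
70 [1.0, -1.37]
```

Emit:
play_rows(
  targets=[
    [1, 0.15, -0.17, 0, 0],
    [1, 0.3, -0.34, 0, 0],
    [1, 0.44, -0.51, 0, 0],
    [1, 0.58, -0.7, 0, 0],
    [1, 0.71, -0.88, 0, 0],
  ],
)

```text
clock: 14.8
eef_pos: [564.5, 350.5, 133.6]
tool_rot: [3.14, 0.0, 1.726]
force: [4.6, -3.4, 0.3]
width: -0.4
gripper_force: 2.0
```

Run:
```python
from h import *
look()
a=np.radians(65); p=WC+65*np.array([np.cos(a),np.sin(a)])
arc(p,1.7247,[66.5,68,69.5,71,72.5,74,75.5,77,78.5,80,81.5,83,84.5,86])
```

```text
14.85 [563.9 351.  133.6] poker ang 64.6 r 66.9 F [ 3.1 -3.6  2.1]
brass 13 [-49.8 -44.1 -33.6]
spokes n 227 phase mod72 5.818494386122482
66 [0.09, -0.14]
68 [0.18, -0.29]
69 [0.27, -0.43]
71 [0.35, -0.58]
72 [0.43, -0.74]
74 [0.5, -0.89]
75 [0.57, -1.04]
77 [0.63, -1.2]
78 [0.7, -1.36]
80 [0.75, -1.52]
81 [0.81, -1.68]
83 [0.85, -1.85]
84 [0.9, -2.01]
86 [0.94, -2.18]
```

Emit:
play_rows(
  targets=[
    [1, 0.09, -0.14, 0, 0],
    [1, 0.18, -0.29, 0, 0],
    [1, 0.27, -0.43, 0, 0],
    [1, 0.35, -0.58, 0, 0],
  ],
)

```text
clock: 15.25
eef_pos: [557.5, 353.7, 133.5]
tool_rot: [3.141, -0.0, 1.726]
force: [4.2, -2.7, 0.6]
width: 0.1
gripper_force: 2.0
```

Emit:
play_rows(
  targets=[
    [1, 0.08, -0.16, 0, 0],
    [1, 0.15, -0.31, 0, 0],
    [1, 0.22, -0.46, 0, 0],
  ],
)

```text
clock: 15.55
eef_pos: [552.2, 355.3, 133.4]
tool_rot: [3.141, -0.0, 1.726]
force: [3.5, -2.9, 0.1]
width: 0.2
gripper_force: 1.9
```

Run:
```python
from h import *
look()
```

```text
15.6 [551.8 355.4 133.4] poker ang 75.7 r 67.0 F [ 3.2 -0.8  1.5]
brass 5 [-46.9 -44.6 -43.3]
spokes n 222 phase mod72 16.9494439520702
```

Emit:
play_rows(
  targets=[
    [1, 0.04, -0.11, 0, 0],
    [1, 0.09, -0.21, 0, 0],
    [1, 0.13, -0.32, 0, 0],
  ],
)

```text
clock: 15.9
eef_pos: [548.9, 355.9, 133.4]
tool_rot: [3.141, -0.0, 1.726]
force: [4.0, -3.4, 0.7]
width: 0.2
gripper_force: 1.9
```

Emit:
play_rows(
  targets=[
    [1, 0.04, -0.11, 0, 0],
    [1, 0.07, -0.21, 0, 0],
    [1, 0.11, -0.32, 0, 0],
  ],
)

```text
clock: 16.2
eef_pos: [545.5, 356.5, 133.3]
tool_rot: [3.141, -0.0, 1.726]
force: [4.1, -1.5, 0.7]
width: 0.3
gripper_force: 1.9
```

Emit:
play_rows(
  targets=[
    [1, 0.03, -0.11, 0, 0],
    [1, 0.06, -0.22, 0, 0],
  ],
)

```text
clock: 16.4
eef_pos: [543.4, 356.6, 133.3]
tool_rot: [3.141, 0.0, 1.726]
force: [5.3, -2.6, 0.3]
width: -0.1
gripper_force: 2.5
```

Emit:
play_rows(
  targets=[
    [1, 0.03, -0.11, 0, 0],
    [1, 0.05, -0.22, 0, 0],
  ],
)

```text
clock: 16.6
eef_pos: [542.4, 356.6, 133.4]
tool_rot: [3.139, 0.0, 1.726]
force: [8.3, -1.7, -1.5]
width: 0.0
gripper_force: 3.7
```

Run:
```python
from h import *
look()
```

```text
16.65 [542.3 356.6 133.4] poker ang 83.8 r 66.4 F [ 7.3 -2.4 -0.9]
brass 17 [-44.2 -42.3 -37.8]
spokes n 234 phase mod72 25.553474667488125
```

Emit:
play_rows(
  targets=[
    [1, 0.01, -0.06, 0, 0],
    [1, 0.01, -0.06, 0, 0],
  ],
)

```text
clock: 16.85
eef_pos: [542.2, 356.5, 133.4]
tool_rot: [3.138, -0.0, 1.726]
force: [7.3, -2.3, -1.4]
width: 0.4
gripper_force: 3.7
```

Emit:
play_rows(
  targets=[
    [1, 0.01, -0.1, 0, 0],
    [1, 0.01, -0.1, 0, 0],
  ],
)

```text
clock: 17.05
eef_pos: [541.7, 356.5, 133.5]
tool_rot: [3.137, -0.0, 1.726]
force: [8.8, -2.6, -2.2]
width: -0.0
gripper_force: 4.2
```

Emit:
play_rows(
  targets=[
    [1, 0.01, -0.08, 0, 0],
    [1, 0.01, -0.08, 0, 0],
  ],
)

```text
clock: 17.25
eef_pos: [541.4, 356.4, 133.5]
tool_rot: [3.136, -0.0, 1.725]
force: [8.4, -1.1, -2.7]
width: -0.0
gripper_force: 4.7
```

Plug home and wheel firm at about 8–9 N. I'll turn back using the trailing spoke.

Run:
```python
from h import *
arc((540,356.3),1.7247,[80,72,64,56,48,42,36,30,24,18])
a=np.radians(18); p=WC+65*np.array([np.cos(a),np.sin(a)]);print()
arc(p,1.7247,range(10,-70,-8))
a=np.radians(-62); p=WC+65*np.array([np.cos(a),np.sin(a)]);print()
arc(p,1.7247,range(-70,-118,-8))
```

```text
80 [-0.28, 0.61]
72 [-0.63, 1.45]
64 [-1.09, 2.23]
56 [-1.66, 2.93]
48 [-2.32, 3.56]
42 [-2.87, 3.96]
36 [-3.46, 4.3]
30 [-4.08, 4.58]
24 [-4.73, 4.79]
18 [-5.39, 4.93]

10 [-0.9, 0.08]
2 [-1.81, 0.04]
-6 [-2.7, -0.13]
-14 [-3.56, -0.43]
-22 [-4.37, -0.83]
-30 [-5.11, -1.35]
-38 [-5.78, -1.97]
-46 [-6.35, -2.67]
-54 [-6.82, -3.45]
-62 [-7.18, -4.28]

-70 [-0.24, -0.88]
-78 [-0.35, -1.77]
-86 [-0.34, -2.68]
-94 [-0.2, -3.58]
-102 [0.06, -4.45]
-110 [0.44, -5.27]
```

Emit:
play_rows(
  targets=[
    [1, -0.28, 0.61, 0, 0],
    [1, -0.63, 1.45, 0, 0],
    [1, -1.09, 2.23, 0, 0],
    [1, -1.66, 2.93, 0, 0],
    [1, -2.32, 3.56, 0, 0],
    [1, -2.87, 3.96, 0, 0],
    [1, -3.46, 4.3, 0, 0],
    [1, -4.08, 4.58, 0, 0],
    [1, -4.73, 4.79, 0, 0],
    [1, -5.39, 4.93, 0, 0],
  ],
)

```text
clock: 18.25
eef_pos: [595.6, 311.2, 133.4]
tool_rot: [3.142, -0.001, 1.727]
force: [-2.1, 2.2, -0.0]
width: -0.1
gripper_force: 1.0
```

Emit:
play_rows(
  targets=[
    [1, -0.9, 0.08, 0, 0],
    [1, -1.81, 0.04, 0, 0],
    [1, -2.7, -0.13, 0, 0],
    [1, -3.56, -0.43, 0, 0],
    [1, -4.37, -0.83, 0, 0],
    [1, -5.11, -1.35, 0, 0],
    [1, -5.78, -1.97, 0, 0],
    [1, -6.35, -2.67, 0, 0],
    [1, -6.82, -3.45, 0, 0],
    [1, -7.18, -4.28, 0, 0],
  ],
)

```text
clock: 19.25
eef_pos: [564.2, 232.8, 133.4]
tool_rot: [3.141, 0.0, 1.726]
force: [2.2, 1.4, -0.2]
width: 0.2
gripper_force: 0.9
```

Emit:
play_rows(
  targets=[
    [1, -0.24, -0.88, 0, 0],
    [1, -0.35, -1.77, 0, 0],
    [1, -0.34, -2.68, 0, 0],
    [1, -0.2, -3.58, 0, 0],
    [1, 0.06, -4.45, 0, 0],
    [1, 0.06, -4.45, 0, 0],
  ],
)

```text
clock: 19.85
eef_pos: [518.2, 227.3, 133.2]
tool_rot: [-3.139, 0.001, 1.728]
force: [0.4, -0.4, 0.1]
width: 0.4
gripper_force: 0.0
```

Run:
```python
from h import *
look()
```

```text
19.9 [519.  227.2 133.2] poker ang -104.4 r 65.3 F [0.2 0.6 0.3]
brass 28 [-45.1 -43.1 -41.2]
spokes n 269 phase mod72 23.50946728369633
```

Emit:
play_rows(
  targets=[
    [1, -0.1, 0.8, 0, 0],
    [1, -0.1, 0.8, 0, 0],
    [1, -0.1, 0.8, -4, 0],
    [1, -0.1, 0.8, -8, 0],
    [1, -0.1, 0.8, -12, 0],
    [1, -0.1, -2, -14, 0],
    [1, -0.1, -7, -14, 0],
    [1, -0.1, -10, -14, 0],
    [1, -0.1, -10, -14, 0],
    [1, -0.1, -10, -14, 0],
  ],
)

```text
clock: 20.9
eef_pos: [422.3, 210.8, 273.8]
tool_rot: [3.14, -0.0, 1.726]
force: [1.0, 0.7, -0.7]
width: -0.1
gripper_force: 0.0
```

Run:
```python
from h import *
look()
W0=np.load("scene.npz")
s,d=ctrl.get_image("top")
for n,cam in (("cartridge","scene"),("plug","scene"),("ram_nose","scene"),("wheel","top"),("cartridge","top")):
    W=cloud(cam,ctrl.get_image(cam)[1])
    for r in ctrl.trace(cam,n)[:4]: print(cam,n,round(r["confidence"],2),np.round(r["bbox"]),np.nanmedian(W[r["pixels"]],0).round(0))
W=cloud("scene",ctrl.get_image("scene")[1])
e=np.array([.2385,-.971]); ey=np.array([.971,.2385]); cr=np.array([556.3,129.])
px=(W[...,:2]-cr)@e; py=(W[...,:2]-cr)@ey; Z=W[...,2]
m=(abs(px)<34)&(abs(py)<14)&(Z>55)&(Z<75); print("cart top",m.sum(),np.nanpercentile(Z[m],[10,50,90]))
m=(px<-55)&(px>-112)&(abs(py)<12)&(Z>45)&(Z<66); print("ram",np.nanpercentile(px[m],[5,50,95,99]))
```

```text
20.95 [423.  211.  273.6] poker ang -144.7 r 137.5 F [ 0.9 -0.5  0.3]
brass 29 [-45.3 -43.1 -41.1]
spokes n 245 phase mod72 22.506581651520776
scene cartridge 0.75 [250. 208. 266. 227.] [515. -14.  29.]
scene cartridge 0.7 [208. 218. 226. 239.] [549. 139.  63.]
scene cartridge 0.44 [288. 200. 300. 210.] [ 446. -137.   30.]
scene plug 0.47 [295. 209. 295. 213.] [ 435. -124.   17.]
scene ram_nose 0.65 [173. 242. 208. 282.] [504. 344.  56.]
top wheel 0.91 [132. 168. 173. 217.] [538. 286. 132.]
top wheel 0.6 [129. 166. 235. 225.] [538. 204.  20.]
top cartridge 0.83 [288. 223. 313. 243.] [ 452. -159.   32.]
top cartridge 0.69 [245. 196. 273. 214.] [522. -33.  31.]
top cartridge 0.55 [189. 188. 214. 201.] [554. 130.  65.]
cart top 116 [62.59874257 64.82666389 66.85777367]
ram [-98.99047372 -83.05535987 -72.35614862 -70.89361087]
```

```bash
python3 -c "
from cell import ctrl
print(ctrl.finish_job())"
```

```text
the job is handed in; nothing more can be done
None
```

The job is handed in: the cartridge lies seated in the saddles with its plug home. The wheel came up firm at about 8–9 N, and I then turned it back about 146°, leaving the ram about 25 mm clear of the plug; the bystanders were not touched.

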